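Index the dividing plate to the third stop and hold it

TASK

The dividing plate on the inspection bench was left at some odd stop. Grip its bar knob, turn it back anticlockwise to the home pin, then turn it clockwise, counting the clicks, to the third stop from home, and finish there without letting go: the job ends while you still grip the knob and hold it steady, as the clamp screw is tightened. Leave the other things on the bench where they are.

Things in the scene. Friction and masses are not known exactly. Their poses are not given: they have to be found in the camera images.
- indexer: Fixed dividing fixture: round grey base 176 mm across, 30 mm high, which may stand turned on the bench. Origin: centre of its underside; z up, along the knob's axis; x points to the lug's place at the third stop. Seven equal dark tick lines, 71 to 83 mm from the axis and 20 degrees apart, mark the lug's places at home and the six stops after it.
- home_pin (a point): Top of the steel home pin on the base, 72 mm from the axis, 7 mm thick, 48 mm above the bench, 66 degrees anticlockwise (seen from above) of the base's x axis. The lug rests against its clockwise side at home. An equal pin, 66 degrees clockwise of x, ends the travel at the other side.
- lug (a point): Outer end of the lug on the rim of the dividing plate, 77 mm from the axis, 35 mm above the bench; it turns with the knob. The plate is an aluminium disc 126 mm across, its top 40 mm above the bench, with this one lug, 8 mm wide, and 18 brass pins (7 mm wide, 5 mm high) in a ring 50 mm from the axis.
- index_knob (a joint): Angle of plate and knob (one piece), rad: 0 at the home pin (hard stop), growing clockwise seen from above to a hard stop at 2.094. A spring ball clicks every 20 degrees: stops at 0, 0.349, 0.698, 1.047 and so on. About 0.13 N m turns it out of a stop; within 8 degrees of a stop it snaps in when free. It starts at rest in the first, second, third or fourth stop.
- knob_grip (a point): Where to grip the knob: on the axis, 68 mm above the bench. The knob is a black bar 50 mm long, 16 mm wide, its top 80 mm above the bench, on a round foot 54 mm across whose top is 46 mm above the bench. This frame turns with the knob: x along the bar towards the lug, y across its 16 mm width (the way to close on it), z up.
- bowl_a: Bystander, to be left alone: a pale green plastic bowl, 116 mm wide, 45 mm high. Origin: centre of its underside.
- bowl_b: Bystander, to be left alone: a blue-grey bowl, 104 mm wide, 42 mm high. Origin: centre of its underside.
- jar: Bystander, to be left alone: a closed amber jar, 44 mm wide, 60 mm high. Origin: centre of its underside.
- ring_gauge: Bystander, to be left alone: a steel ring gauge, 48 mm across, 16 mm high. Origin: centre of its underside.
- loupe: Bystander, to be left alone: a black eye loupe, 40 mm across, 34 mm high. Origin: centre of its underside.
- pin_tray: Bystander, to be left alone: a grey open tray of 70 x 50 mm, 18 mm high. Origin: centre of its underside.
- tweezers: Bystander, to be left alone: steel tweezers lying flat, 116 mm long, about 8 mm high. Origin: centre of its underside.
Mind the look-alikes: they are no part of the job. There is more than one size of the indexer; the one meant has the size given above.

How it is judged:
On the way:
1. the plate is turned back to the home pin (value of joint index_knob below 0.07 rad), for 0.1 s.
At the end, for the whole second after the job is handed in: The plate stands at the third stop from home (1.047 rad, within 0.08 rad), still, after it has been at the home pin (under 0.07 rad), and the fingers still grip the bar knob (over 2 N on it, grasp point within 30 mm of knob_grip) (value of joint index_knob between 0.967 and 1.127 rad and velocity of joint index_knob between -0.05 and 0.05 rad/s and contact force between the fingers and indexer above 2 N and distance between the grasp point and knob_grip below 0.03 m); the arm keeps its last pose, push and grip.
It fails at once if a bystander is pushed more than 20 mm from its place (distance of any of bowl_a, bowl_b, jar, ring_gauge, loupe, pin_tray, tweezers from where it was at the start of the episode above 0.02 m).
It also fails if it takes over 40 s, if anything falls off the work surface, if the arm or the gripper's body presses on something with over 40 N, if the wrist force passes 120 N, or if a joint passes its speed limit or range.

ROBOT

A 6-joint arm with a two-finger parallel gripper is mounted at the origin on the work surface. World frame = base frame: x ahead of the robot, y to its left, z up, the work surface at z = 0. Lengths are in m, angles in rad, forces in N, time in s.
With the tool pointing down it reaches from about 0.25 to 0.775 m from the base axis. Payload 4 kg.
Tool frame: the origin (TCP) lies at the very end of the fingers, on their centre line; the grasp point (between the pads) lies 19 mm behind it; z points along the fingers, y is the direction in which the jaws open and shut (so a half turn about z gives the same grasp; the last joint's range is limited). The gripper opens to 94 mm and grips with 3 to 60 N. Pads are 16 mm wide; open, the fingers measure 119 mm over their backs; the gripper's body (75 mm by 177 mm) begins 78 mm behind the grasp point.
Start: joints at [1.026, 0.087, 1.371, -0, 1.684, -0.103], TCP at [0.235, 0.497, 0.177] pointing down, gripper open.
Joint ranges: [-3.1, 3.1], [-0.76, 2.03], [0.27, 2.55], [-1.08, 4.22], [0.17, 2.65], [-2.57, 2.57]. Speed limits (rad/s): [2.79, 2.79, 3.14, 3.14, 3.14, 3.14].

INTERFACE

Orientations are given as [roll, pitch, yaw] about the fixed x, y, z axes, in that order (R = Rz(yaw) Ry(pitch) Rx(roll)).
In Python, from bench import robot, snapshot, models gives the robot as it stands.
- The arm moves only by the tool arm_command, never from a script. Its argument "commands" is text: rows parted by semicolons, each of 7 numbers parted by spaces: the shift along the tool's x, y, z in mm, then the turn, a rotation vector about the tool's x, y, z in degrees, then the opening, from 0 (shut) to 1 (fully open). In form: tx ty tz rx ry rz hand; .... A call has 1 to 12 rows; each row shifts and turns the pose as measured when the row begins, along the tool's axes as they then stand; what a row does not reach is not made up. A row lasts 1/8 s, in which the tool goes at most 62.5 mm and 10.7 degrees, less where a joint would pass 70% of its speed; a pose out of reach is approached as far as the arm can. A call is refused whole if a number of a shift passes 62.5 or a number of a turn 10.7, either way. A call with a gripper value outside its range is refused whole. The fingers move at their own pace and stop on an object; the grip force is fixed at half the most. Time passes only in rows, so rows that do not move let the fingers close. It gives the time, the measured TCP pose, the force and the opening at its end, in the units of the state.
- robot.get_obs(): the state, without advancing time (a new reading comes with each control period).
- snapshot(name): name is "scene" or "side" or "wrist"; returns a dict with "img" (480x640x3 uint8, blue, green, red), "camera_matrix" (3x3 intrinsics, pixels), "dist" ([k1, k2, p1, p2, k3] as OpenCV has them; the pictures are not rectified), "origin" and "rotation" of the camera in the world. Camera axes: x right, y down, z forward; pixel columns grow to the right and rows downward; lengths in m; the calibration is good to about 2 mm. A picture is of the moment at which its call begins. There is no depth.
- robot.close_job(): hands the job in, once; it reports no verdict.
Trained networks look in a picture, given as the dict that the camera call returned (one of the last four; its "shot" number tells which), for a name from the list of things; names that differ only in an ending like _2 or _b are one class to them, and where a whole thing is asked for, a point or a joint stands for the part that bears it (a point fixed in the world has none). Each returns a list of dicts, best first, with "conf" (0 to 1); they miss things now and then, are a little off and sometimes report something else, mostly with a low value. They report only what shows in the picture. A call takes as long as a camera call. They do not tell look-alikes from the thing itself.
- models.spot_in(query, picture): "bbox" ([left, top, width, height] as shares, 0 to 1, of the picture: columns of its width, rows of its height, round what is visible of it).
- models.tip_of(query, picture): "centre" ([column, row] as shares, 0 to 1, of the picture: columns of its width, rows of its height: a listed point, or the origin of a listed thing).
The state is a dict: "time": time; "joint_positions": joint angles; "qvel": joint speeds; "joint_torque": joint torques, N m; "tool_pos": TCP position; "ee_rot": TCP orientation; "wrist_force": force on the tool from outside, world axes, zero at the start; "wrist_torque": the same for the moment, N m; "width": finger opening in m.
Only numpy, scipy, OpenCV 4.12 (cv2) and the standard library are available. Lean on these libraries where they do the work, as an engineer would, in place of code of your own. Each camera call takes 0.05 s, during which the arm holds its last target. There are 200 camera calls.

## Working session

There is one attempt and no reset: what is moved stays moved. The work goes in short steps, Python scripts to look and compute and a tool call to move; the robot and the scene stay as the last step left them, time stands still between calls to the robot, and variables do not carry over. Pictures are saved under pics/ and viewed, about 8 in all and at most 12, crops included, and the job is handed in when it is done.

Besides the shell and the picture viewer there is one more tool, called as name(argument=value, ...) on one line, values as JSON. arm_command: Moves the arm, as the interface text tells. Its arguments: {"type":"object","properties":{"commands":{"type":"string"}},"required":["commands"]}

```bash
mkdir -p pics; cat > h.py <<'E'
import numpy as np, cv2
from bench import robot, snapshot, models
def ray(s,uv):
    p=cv2.undistortPoints(np.array([[uv]],float),np.array(s["camera_matrix"],float),np.array(s["dist"],float))[0,0]
    d=np.array(s["rotation"])@np.array([p[0],p[1],1]); return np.array(s["origin"]),d
def atz(s,uv,z):
    o,d=ray(s,uv); return o+d*(z-o[2])/d[2]
def proj(s,P):
    R=np.array(s["rotation"]); 
    return cv2.projectPoints(np.array([P],float).reshape(-1,1,3),cv2.Rodrigues(R.T)[0],-R.T@np.array(s["origin"]),np.array(s["camera_matrix"],float),np.array(s["dist"],float))[0][:,0]
E
python3 - <<'E'
from h import *
o=robot.get_obs(); print(o)
for n in("scene","side"):
    s=snapshot(n); cv2.imwrite(f"pics/{n}0.png",s["img"])
    print(n,s["origin"])
    for q,z in(("knob_grip",.068),("lug",.035),("home_pin",.048),("indexer",0)):
        for r in models.tip_of(q,s)[:3]:
            uv=np.array(r["centre"])*[640,480]; print(q,round(r["conf"],2),uv.round(),atz(s,uv,z).round(3))
    for r in models.spot_in("indexer",s)[:3]: print(r)
E
```

```text
{'time': 0.0, 'joint_positions': array([ 1.02587075e+00,  8.79731347e-02,  1.37226683e+00, -7.21383158e-06,
        1.68360959e+00, -1.03133471e-01]), 'qvel': array([ 7.71656181e-04, -7.55778409e-04, -1.41016681e-03,  2.50967063e-05,
       -7.32493993e-04,  1.22752937e-03]), 'joint_torque': array([-9.49147261e-05, -3.40203524e+01, -3.02418852e+01,  7.18273013e-02,
        3.33890808e-02, -1.61537514e-04]), 'tool_pos': array([0.23485618, 0.49664524, 0.17598798]), 'ee_rot': array([-3.13934700e+00, -2.25218479e-04,  2.69979949e+00]), 'wrist_force': array([-0.19618953,  0.39618811, -0.35247863]), 'wrist_torque': array([-0.0203109 , -0.02305188, -0.05115302]), 'width': 0.09404113534024697}
scene [1.5773781  0.38352354 0.78921294]Traceback (most recent call last):
  File "<stdin>", line 8, in <module>
  File "h.py", line 7, in atz
    o,d=ray(s,uv); return o+d*(z-o[2])/d[2]
                                       ~^^^
IndexError: invalid index to scalar variable.
```

```bash
python3 - <<'E'
from h import *
s=snapshot("scene"); print(s["rotation"],s["camera_matrix"],s["dist"])
E
```

```text
[-2.16170808 -0.01249806  1.93219786] [[593.92393175   0.         316.48373727]
 [  0.         593.92393175 230.04818089]
 [  0.           0.           1.        ]] [0.01412252 0.         0.         0.         0.        ]
```

View pics/scene0.png

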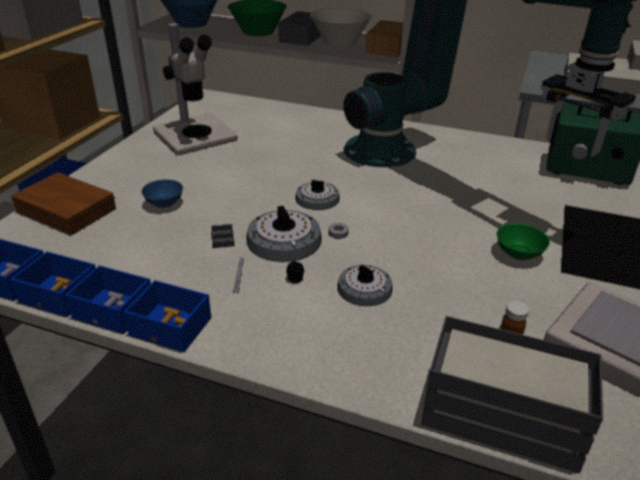

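The scene shows three indexers; the big one is at about (284,233), with its knob near (283,215), lug toward about (295,243). The rotation is given as rpy. The ring gauge is at (339,230), the loupe at (295,271), the tweezers at (238,275) and the tray at (222,235).

```bash
sed -i '2a from scipy.spatial.transform import Rotation as Ro\ndef rot(s): return Ro.from_euler("xyz",s["rotation"]).as_matrix()' h.py; sed -i 's/np.array(s\["rotation"\])/rot(s)/' h.py
python3 - <<'E'
from h import *
for n in("scene","side"):
    s=snapshot(n); cv2.imwrite(f"pics/{n}1.png",s["img"])
    print(n,s["origin"])
    for q,z in(("knob_grip",.068),("lug",.035),("home_pin",.048),("indexer",0),("ring_gauge",0),("loupe",0),("tweezers",0),("pin_tray",0),("bowl",0)):
        if q=="bowl": q="bowl_a"
        for r in models.tip_of(q,s)[:3]:
            uv=np.array(r["centre"])*[640,480]; print(q,round(r["conf"],2),uv.round(),atz(s,uv,z).round(3))
E
```

```text
scene [1.5773781  0.38352354 0.78921294]
knob_grip 0.82 [315. 182.] [ 0.369 -0.067  0.068]
knob_grip 0.67 [284. 214.] [ 0.535 -0.08   0.068]
knob_grip 0.61 [367. 273.] [0.672 0.158 0.068]
lug 0.85 [337. 197.] [ 0.364 -0.011  0.035]
lug 0.84 [383. 291.] [0.676 0.194 0.035]
lug 0.79 [295. 246.] [ 0.598 -0.026  0.035]
home_pin 0.92 [334. 188.] [ 0.346 -0.026  0.048]
home_pin 0.89 [313. 231.] [ 0.548 -0.004  0.048]
home_pin 0.72 [381. 286.] [0.68  0.189 0.048]
indexer 0.88 [284. 237.] [ 0.531 -0.083  0.   ]
indexer 0.88 [317. 196.] [ 0.325 -0.077  0.   ]
indexer 0.87 [359. 287.] [0.64  0.136 0.   ]
loupe 0.63 [299. 275.] [0.65  0.003 0.   ]
tweezers 0.7 [239. 274.] [ 0.692 -0.118  0.   ]
tweezers 0.26 [226. 237.] [ 0.58  -0.208  0.   ]
pin_tray 0.87 [225. 236.] [ 0.576 -0.215  0.   ]
bowl_a 0.95 [514. 252.] [0.392 0.426 0.   ]
bowl_a 0.79 [164. 203.] [ 0.504 -0.427  0.   ]
side [ 0.500429   -1.00395088  0.6611597 ]
knob_grip 0.73 [337. 231.] [0.629 0.087 0.068]
knob_grip 0.7 [309. 267.] [ 0.54  -0.087  0.068]
knob_grip 0.7 [223. 277.] [ 0.333 -0.112  0.068]
lug 0.94 [224. 272.] [ 0.322 -0.037  0.035]
lug 0.6 [343. 228.] [0.656 0.163 0.035]
home_pin 0.82 [228. 269.] [ 0.335 -0.047  0.048]
home_pin 0.75 [309. 258.] [ 0.543 -0.017  0.048]
indexer 0.84 [337. 241.] [0.635 0.149 0.   ]
indexer 0.73 [227. 291.] [ 0.33  -0.075  0.   ]
indexer 0.61 [308. 292.] [ 0.534 -0.097  0.   ]
ring_gauge 0.51 [283. 264.] [0.472 0.037 0.   ]
loupe 0.55 [352. 270.] [ 0.658 -0.012  0.   ]
tweezers 0.48 [375. 294.] [ 0.699 -0.122  0.   ]
pin_tray 0.68 [333. 321.] [ 0.585 -0.213  0.   ]
pin_tray 0.64 [305. 294.] [ 0.525 -0.105  0.   ]
bowl_a 0.97 [299. 398.] [ 0.498 -0.429 -0.   ]
bowl_a 0.76 [256. 208.] [0.382 0.411 0.   ]
```

```bash
cat >> h.py <<'E'
def delta(P,yaw):
    o=robot.get_obs(); R=Ro.from_euler("xyz",o["ee_rot"]); T=Ro.from_euler("xyz",[np.pi,0,np.radians(yaw)])
    print("t",round(o["time"],2),"pos",o["tool_pos"].round(4),"rpy",np.degrees(o["ee_rot"]).round(1),"j",o["joint_positions"].round(2),"F",o["wrist_force"].round(1),"M",o["wrist_torque"].round(2),"w",round(o["width"],4))
    print("shift mm",(R.inv().apply(np.array(P)-o["tool_pos"])*1000).round(1),"turn deg",np.degrees((R.inv()*T).as_rotvec()).round(1))
E
python3 -c "
from h import *
delta([.535,-.085,.20],40)"
```

```text
t 1.15 pos [0.2352 0.4972 0.1772] rpy [180.    0.  154.7] j [ 1.03  0.09  1.37 -0.    1.68 -0.1 ] F [ 0.3  0.8 -0.5] M [-0.02 -0.02  0.04] w 0.0941
shift mm [-520.  -398.1  -22.8] turn deg [  0.   -0.  114.7]
```

arm_command(commands="-43 -33 -2 0 0 0 1;-43 -33 -2 0 0 0 1;-43 -33 -2 0 0 0 1;-43 -33 -2 0 0 0 1;-43 -33 -2 0 0 0 1;-43 -33 -2 0 0 0 1;-43 -33 -2 0 0 0 1;-43 -33 -2 0 0 0 1;-43 -33 -2 0 0 0 1;-43 -33 -2 0 0 0 1;-43 -33 -2 0 0 0 1;-43 -33 -2 0 0 0 1")

```text
time: 2.65
tool_pos: [0.5422, -0.0952, 0.2036]
ee_rot: [3.136, 0.006, 2.708]
wrist_force: [0.5, 0.4, 0.9]
width: 0.094
```

arm_command(commands="0 0 0 0 0 10 1;0 0 0 0 0 10 1;0 0 0 0 0 10 1;0 0 0 0 0 10 1;0 0 0 0 0 10 1;0 0 0 0 0 10 1;0 0 0 0 0 10 1;0 0 0 0 0 10 1;0 0 0 0 0 10 1;0 0 0 0 0 10 1;0 0 0 0 0 10 1;0 0 0 0 0 5 1")

```text
time: 4.15
tool_pos: [0.5433, -0.1007, 0.2018]
ee_rot: [3.14, -0.006, 0.625]
wrist_force: [-0.1, -0.2, -0.1]
width: 0.0942
```

```bash
python3 - <<'E'
from h import *
delta([.535,-.085,.20],40)
s=snapshot("wrist"); cv2.imwrite("pics/w1.png",s["img"]); print(s["origin"])
for q,z in(("knob_grip",.068),("lug",.035),("home_pin",.048),("indexer",0)):
    for r in models.tip_of(q,s)[:3]:
        uv=np.array(r["centre"])*[640,480]; print(q,round(r["conf"],2),uv.round(),atz(s,uv,z).round(4))
E
```

```text
t 4.15 pos [ 0.5433 -0.1007  0.2018] rpy [179.9  -0.3  35.8] j [-0.29  0.09  1.32  0.    1.73  0.66] F [-0.1 -0.2 -0.1] M [-0.05  0.13  0.01] w 0.0942
shift mm [  2.4 -17.5   1.8] turn deg [ 0.1 -0.3 -4.2]
[ 0.60694799 -0.05425639  0.40946566]
knob_grip 0.56 [293. 205.] [ 0.5389 -0.0782  0.068 ]
lug 0.93 [131. 333.] [ 0.3386 -0.0255  0.035 ]
lug 0.68 [285. 112.] [ 0.5937 -0.0293  0.035 ]
home_pin 0.62 [226. 149.] [ 0.5415 -0.0072  0.048 ]
indexer 0.74 [295. 195.] [ 0.5344 -0.0785  0.    ]
indexer 0.64 [183. 344.] [ 0.3345 -0.0742  0.    ]
```

View pics/w1.png

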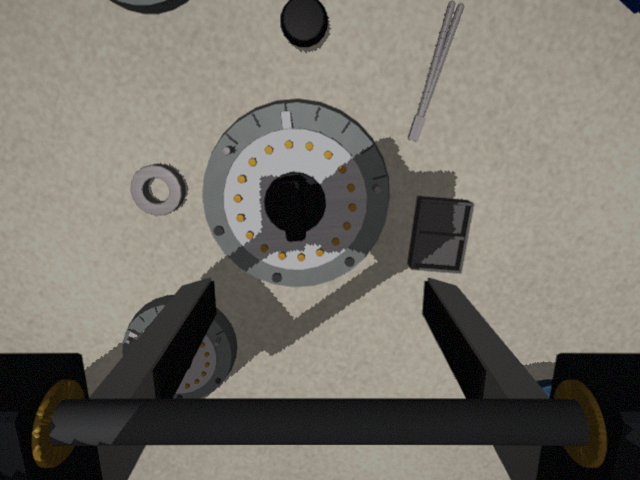

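The wrist view shows the knob at (293,205), lug at (287,119), home pin at (229,150) and end pin at (377,186). With the axis at (0.536, -0.079), the lug radius is 76 mm and the pin radius 72 mm, which match. The lug stands at about 40.5° and base x at about 19.6°, so the plate is at stop 2.

```bash
python3 -c "
from h import *
delta([.536,-.079,.055],40)"
```

```text
t 4.4 pos [ 0.5433 -0.1006  0.2018] rpy [179.9  -0.3  36.1] j [-0.29  0.09  1.32  0.    1.73  0.65] F [-0.6 -0.1 -0.5] M [-0.02  0.14 -0.02] w 0.0938
shift mm [  6.  -22.  146.8] turn deg [ 0.1 -0.3 -3.9]
```

arm_command(commands="6 -22 0 0 0 -4 1;0 0 40 0 0 0 1;0 0 40 0 0 0 1;0 0 0 0 0 0 1")

```text
time: 4.9
tool_pos: [0.5347, -0.0741, 0.1217]
ee_rot: [3.139, -0.009, 0.715]
wrist_force: [0.9, 0.4, 0.1]
width: 0.094
```

```bash
python3 - <<'E'
from h import *
delta([.536,-.079,.055],40)
s=snapshot("wrist"); cv2.imwrite("pics/w2.png",s["img"])
for q,z in(("knob_grip",.068),("lug",.035),("home_pin",.048),("indexer",0)):
    for r in models.tip_of(q,s)[:3]:
        uv=np.array(r["centre"])*[640,480]; print(q,round(r["conf"],2),uv.round(),atz(s,uv,z).round(4))
E
```

```text
t 4.9 pos [ 0.5347 -0.0741  0.1217] rpy [179.9  -0.5  41. ] j [-0.25  0.08  1.49  0.01  1.57  0.61] F [0.9 0.4 0.1] M [-0.05  0.14  0.01] w 0.094
shift mm [-2.8  4.4 66.7] turn deg [ 0.1 -0.5  1. ]
knob_grip 0.7 [328. 250.] [ 0.5367 -0.0806  0.068 ]
lug 0.79 [108. 373.] [ 0.3416 -0.0249  0.035 ]
lug 0.37 [323. 225.] [ 0.5408 -0.073   0.035 ]
home_pin 0.94 [247. 168.] [ 0.5396 -0.0081  0.048 ]
home_pin 0.55 [ 99. 388.] [ 0.338  -0.0263  0.048 ]
home_pin 0.31 [327. 249.] [ 0.5325 -0.0842  0.048 ]
indexer 0.74 [166. 387.] [ 0.333  -0.0716  0.    ]
indexer 0.68 [323. 223.] [ 0.5356 -0.0778  0.    ]
```

View pics/w2.png

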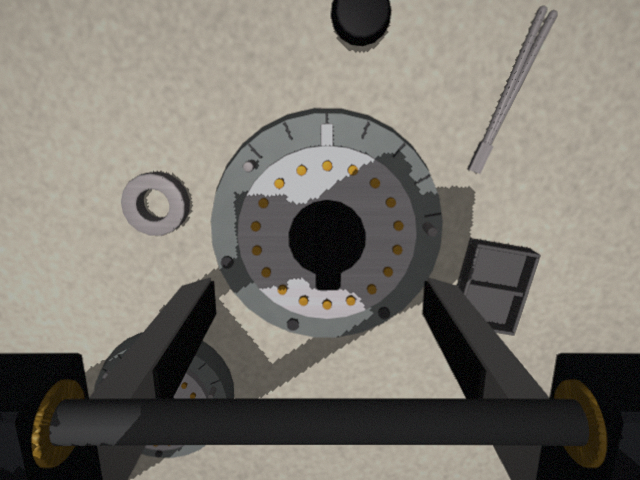

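Close up, the lug at (327,134) has two ticks anticlockwise of it and four clockwise, which confirms stop 2. The bar lies along the tool's x and the knob is within a few mm of my estimate. Descend and grip.

arm_command(commands="-3 5 20 0 -0.5 1 1;0 0 25 0 0 0 1;0 0 15 0 0 0 1;0 0 0 0 0 0 1")

```text
time: 5.65
tool_pos: [0.5427, -0.0839, 0.0665]
ee_rot: [3.125, -0.008, 0.693]
wrist_force: [-0.3, -0.3, -0.6]
width: 0.094
```

```bash
python3 -c "
from h import *
delta([.536,-.0795,.055],40)"
```

```text
t 5.65 pos [ 0.5427 -0.0839  0.0665] rpy [179.1  -0.4  39.7] j [-0.25  0.12  1.56 -0.    1.45  0.62] F [-0.3 -0.3 -0.6] M [-0.02  0.11  0.02] w 0.094
shift mm [-2.4 -7.8 11.4] turn deg [ 0.9 -0.4 -0.3]
```

arm_command(commands="-2 -7 7 0.8 -0.4 0 1;0 0 3 0 0 0 1")

```text
time: 5.9
tool_pos: [0.5372, -0.0799, 0.0569]
ee_rot: [3.139, -0.001, 0.692]
wrist_force: [0.1, -0.1, 0.2]
width: 0.0941
```

```bash
python3 -c "
from h import *
delta([.536,-.0795,.055],40)"
```

```text
t 5.9 pos [ 0.5372 -0.0799  0.0569] rpy [ 1.798e+02 -1.000e-01  3.970e+01] j [-0.25  0.12  1.57 -0.    1.44  0.63] F [ 0.1 -0.1  0.2] M [-0.05  0.17 -0.02] w 0.0941
shift mm [-0.7 -1.1  1.9] turn deg [ 0.2 -0.1 -0.3]
```

arm_command(commands="0 0 1 0 0 0 0;0 0 0 0 0 0 0;0 0 0 0 0 0 0;0 0 0 0 0 0 0;0 0 0 0 0 0 0;0 0 0 0 0 0 0;0 0 0 0 0 0 0;0 0 0 0 0 0 0")

```text
time: 6.9
tool_pos: [0.5383, -0.0801, 0.0574]
ee_rot: [3.136, -0.003, 0.693]
wrist_force: [0.1, -0.2, 0.1]
width: 0.0174
```

```bash
python3 -c "
from h import *
delta([.536,-.0795,.056],40)"
```

```text
t 6.9 pos [ 0.5383 -0.0801  0.0574] rpy [179.7  -0.2  39.7] j [-0.25  0.12  1.57 -0.    1.44  0.63] F [ 0.1 -0.2  0.1] M [-0.04  0.1  -0.05] w 0.0174
shift mm [-1.4 -1.9  1.4] turn deg [ 0.3 -0.2 -0.3]
```

arm_command(commands="0 0 0 0 0 0 0;0 0 0 0 0 -6 0;0 0 0 0 0 -6 0;0 0 0 0 0 -6 0;0 0 0 0 0 0 0")

```text
time: 7.52
tool_pos: [0.5383, -0.0801, 0.0573]
ee_rot: [3.136, -0.001, 1.016]
wrist_force: [0.0, -0.2, 1.1]
width: 0.0005
```

```bash
python3 -c "
from h import *
delta([.536,-.0795,.056],79.6)"
```

```text
t 7.53 pos [ 0.5383 -0.0801  0.0573] rpy [ 1.797e+02 -1.000e-01  5.820e+01] j [-0.25  0.12  1.57 -0.    1.44  0.3 ] F [ 0.  -0.2  1.1] M [-0.04  0.14  0.02] w 0.0005
shift mm [-0.7 -2.2  1.3] turn deg [  0.4  -0.  -21.4]
```

The fingers closed fully, so they missed the bar. Look.

```bash
python3 - <<'E'
from h import *
a=snapshot("wrist")["img"]; s=snapshot("side"); b=s["img"]
c=cv2.resize(b[200:340,220:400],None,fx=4,fy=4,interpolation=cv2.INTER_CUBIC)
c=cv2.convertScaleAbs(c,alpha=1.8)
cv2.imwrite("pics/w3.png",a);cv2.imwrite("pics/s3.png",c)
s=snapshot("scene"); cv2.imwrite("pics/c3.png",cv2.convertScaleAbs(cv2.resize(s["img"][160:280,220:360],None,fx=5,fy=5,interpolation=cv2.INTER_CUBIC),alpha=1.8))
E
```

```text
(no output)
```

View pics/w3.png

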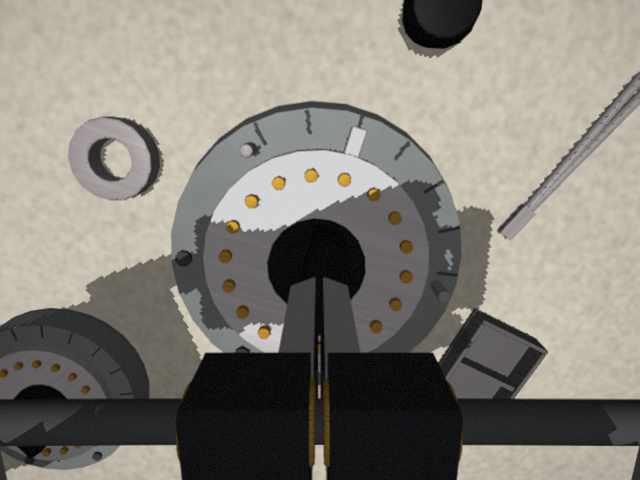

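View pics/s3.png

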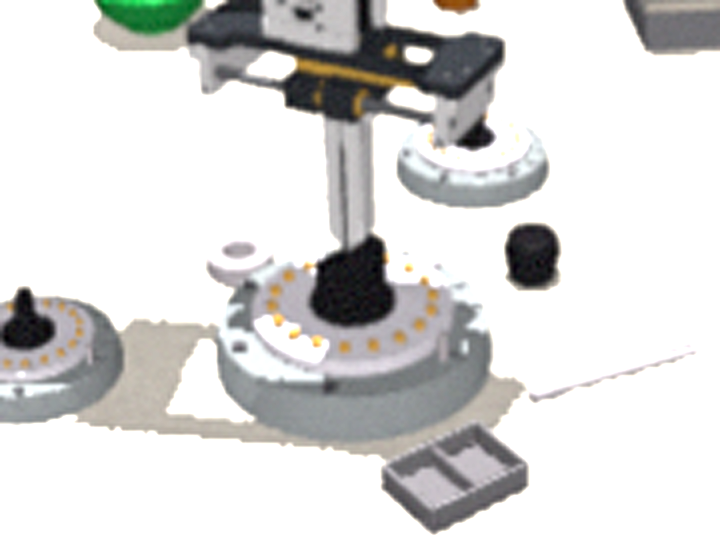

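```bash
python3 - <<'E'
from h import *
o=robot.get_obs(); t=o["tool_pos"]; print(t)
out=[]
A=np.array([.536,-.0795,0])
for n,(x,y,w,h) in(("side",(270,210,100,110)),("scene",(235,165,100,110)),("wrist",(150,100,350,385))):
    s=snapshot(n); P=[t,A+[0,0,.046],A+[0,0,.08],A+[0,0,.0]]
    uv=proj(s,P); print(n,uv.round())
    f=600/h/1.0 if n!="wrist" else 1.2
    f=min(f,3.6) if n!="wrist" else f
    im=cv2.convertScaleAbs(cv2.resize(s["img"][y:y+h,x:x+w],None,fx=f,fy=f,interpolation=cv2.INTER_CUBIC),alpha=1.6)
    if n!="wrist":
        for p,c in zip(uv,((0,0,255),(0,255,0),(255,0,255),(255,255,0))): cv2.drawMarker(im,tuple(int(v) for v in (p-[x,y])*f),c,0,14,1)
        out.append(im)
cv2.imwrite("pics/m.png",np.hstack(out))
E
```

```text
[ 0.53827782 -0.08008406  0.05731017]
side [[309. 269.]
 [308. 273.]
 [307. 261.]
 [308. 288.]]
scene [[283. 219.]
 [284. 222.]
 [284. 210.]
 [284. 239.]]
wrist [[319. 275.]
 [314. 269.]
 [314. 294.]
 [315. 244.]]
```

View pics/m.png

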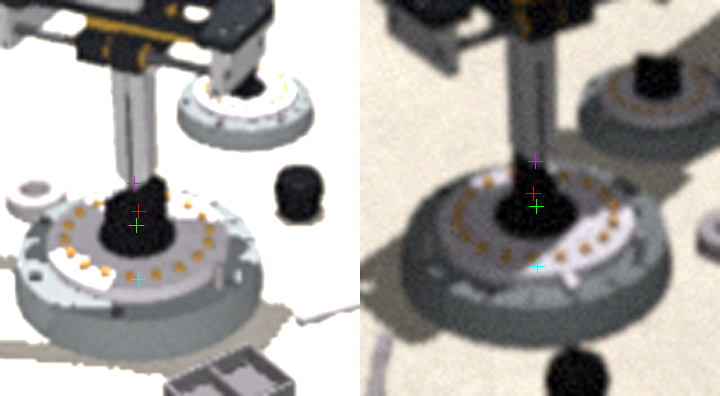

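Both fixed views show the closed fingertips ending at about the height of the bar top rather than straddling it. I'll check the measured sizes and the finger height.

```bash
python3 - <<'E'
from h import *
o=robot.get_obs(); t=o["tool_pos"]
A=np.array([.536,-.0795,0])
th=np.linspace(0,6.283,61)
circ=lambda r,z:[A+[r*np.cos(a),r*np.sin(a),z] for a in th]
out=[]
for n in("side","scene","wrist"):
    s=snapshot(n); print(n,np.array(s["camera_matrix"]).round()[0],s["dist"])
    if n!="wrist":
        x,y,w,h=(255,205,110,130) if n=="side" else (235,165,110,130)
        f=3.6
    else: continue
    im=cv2.convertScaleAbs(cv2.resize(s["img"][y:y+h,x:x+w],None,fx=f,fy=f,interpolation=cv2.INTER_CUBIC),alpha=1.5)
    for r,z,c in((.088,.03,(0,0,255)),(.063,.04,(0,255,0)),(.027,.046,(255,0,255)),(.05,.045,(255,255,0))):
        cv2.polylines(im,[((proj(s,circ(r,z))-[x,y])*f).astype(np.int32)],True,c,1)
    out.append(im)
cv2.imwrite("pics/m2.png",np.hstack(out))
E
```

```text
side [447.   0. 315.] [-0.07970283  0.          0.          0.          0.        ]
scene [594.   0. 316.] [0.01412252 0.         0.         0.         0.        ]
wrist [428.   0. 319.] [0.01047401 0.         0.         0.         0.        ]
```

View pics/m2.png

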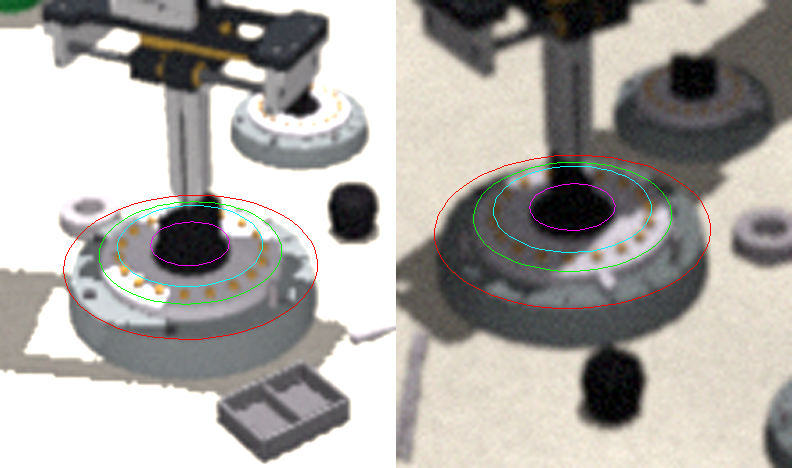

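```bash
cat > fit.py <<'E'
from h import *
from scipy.optimize import least_squares
def handeye():
    o=robot.get_obs(); s=snapshot("wrist"); Rt=Ro.from_euler("xyz",o["ee_rot"]); 
    return s,Rt.inv()*Ro.from_matrix(rot(s)),Rt.inv().apply(np.array(s["origin"])-o["tool_pos"])
if __name__=="__main__":
    s,Rr,pr=handeye(); print(Rr.as_euler("xyz",True).round(2),pr.round(4))
    # camera as it was for w2
    R2=Ro.from_euler("xyz",[3.139,-.009,.715]); s2=dict(s); s2["rotation"]=(R2*Rr).as_euler("xyz"); s2["origin"]=np.array([.5347,-.0741,.1217])+R2.apply(pr)
    im=cv2.imread("pics/w2.png"); g=im.astype(int)
    hsv=cv2.cvtColor(im,cv2.COLOR_BGR2HSV)
    m=((hsv[...,1]>150)&(hsv[...,2]>90)&(abs(hsv[...,0].astype(int)-20)<8)).astype(np.uint8); m[350:]=0
    n,l,st,c=cv2.connectedComponentsWithStats(m); c=np.array([c[i] for i in range(1,n) if st[i,4]>15]); c=c[c[:,0]>240]; print(len(c))
    f=lambda p:np.hypot(*(np.array([atz(s2,u,p[2])[:2] for u in c])-p[:2]).T)-.05
    for z in(.03,.04,.045,.06):
        r=least_squares(lambda p:f([p[0],p[1],z]),[.536,-.08]); print("z",z,r.x.round(4),"mean radius err mm",(f([*r.x,z]).mean()*1e3).round(2))
    r=least_squares(f,[.536,-.08,.045]); print(r.x.round(4),(r.fun*1e3).round(1))
    K=.5*0
    A=np.array([.536,-.0795,0]);d=np.array([np.cos(.69),np.sin(.69),0]);q=np.array([-d[1],d[0],0])
    print("bar far end top corners",proj(s2,[A-.025*d+[0,0,.08]+.008*q,A-.025*d+[0,0,.08]-.008*q,A+.025*d+[0,0,.08]]).round())
E
python3 fit.py
```

```text
[-1.588e+01 -1.000e-02  9.002e+01] [ 7.990e-02  1.000e-04 -2.072e-01]
8
z 0.03 [ 0.533  -0.0808] mean radius err mm 2.08
z 0.04 [ 0.5358 -0.0799] mean radius err mm 0.52
z 0.045 [ 0.5374 -0.0795] mean radius err mm -0.22
z 0.06 [ 0.5427 -0.0792] mean radius err mm -2.16
[ 0.5369 -0.0796  0.0435] [ 0.   0.2 -0.1 -0.1  0.4 -0.2 -0.1 -0.1]
bar far end top corners [[313. 293.]
 [338. 293.]
 [328. 215.]]
```

```bash
python3 - <<'E'
from h import *
o=robot.get_obs(); s=snapshot("wrist"); R=Ro.from_euler("xyz",o["ee_rot"])
for z in(0,-.01,-.019,-.025):
    print(z,proj(s,[o["tool_pos"]+R.apply([x,y,z]) for x in(.008,-.008) for y in(.047,.0595)]).round().tolist())
im=cv2.imread("pics/w2.png")[250:350,180:460]
im2=cv2.imread("pics/w3.png")[215:360,220:420]
a=cv2.convertScaleAbs(cv2.resize(im,None,fx=2.8,fy=2.8),alpha=3,beta=10); b=cv2.convertScaleAbs(cv2.resize(im2,None,fx=2.2,fy=2.2),alpha=5,beta=10)
c=np.zeros((a.shape[0]+b.shape[0],a.shape[1],3),np.uint8); c[:a.shape[0]]=a; c[a.shape[0]:,:b.shape[1]]=b
cv2.imwrite("pics/z.png",c); print(c.shape)
E
```

```text
0 [[411.0, 260.0], [435.0, 260.0], [409.0, 290.0], [433.0, 290.0]]
-0.01 [[415.0, 267.0], [441.0, 267.0], [413.0, 297.0], [438.0, 297.0]]
-0.019 [[419.0, 274.0], [446.0, 274.0], [417.0, 305.0], [443.0, 305.0]]
-0.025 [[422.0, 279.0], [450.0, 279.0], [420.0, 311.0], [447.0, 311.0]]
(599, 784, 3)
```

View pics/z.png

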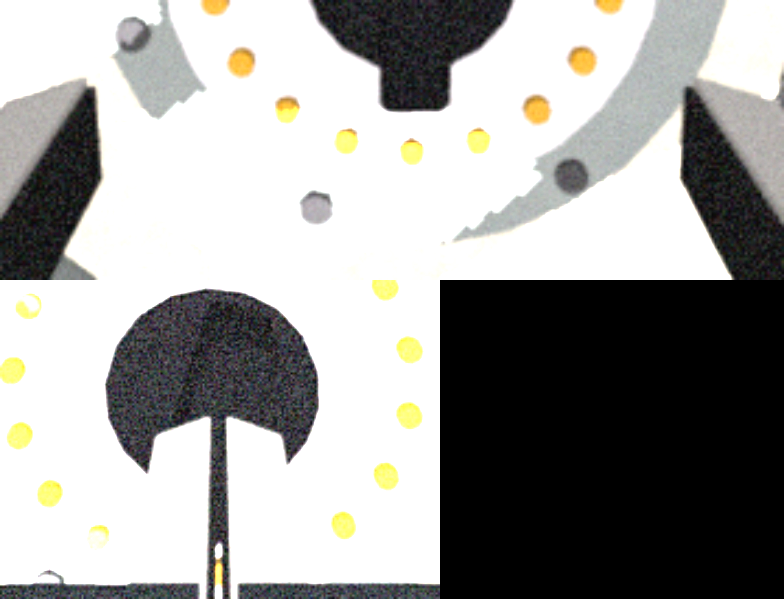

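Found it. In the wrist picture the open fingertips sit at (426,282)/(426,314), which corresponds to about 26 mm short of the reported TCP, and both fixed views put them at z≈0.081. So the real finger end is about 25 mm above what the state reports, and the fingers closed just above the bar. I'll open, turn back to 40° and go lower.

arm_command(commands="0 0 -4 0 0 9 1;0 0 0 0 0 9 1;0 0 0 0 0 0 1;0 0 0 0 0 0 1;0 0 0 0 0 0 1;0 0 0 0 0 0 1;0 0 0 0 0 0 1")

```text
time: 8.95
tool_pos: [0.5381, -0.08, 0.0612]
ee_rot: [3.137, -0.003, 0.699]
wrist_force: [-0.3, 0.5, 0.3]
width: 0.0668
```

```bash
python3 -c "
from h import *
delta([.5365,-.0795,.029],40)"
```

```text
t 8.95 pos [ 0.5381 -0.08    0.0612] rpy [179.7  -0.2  40. ] j [-0.25  0.12  1.57 -0.    1.45  0.62] F [-0.3  0.5  0.3] M [0.   0.12 0.01] w 0.0668
shift mm [-1.  -1.6 32.2] turn deg [ 0.3 -0.2  0. ]
```

arm_command(commands="-1 -1 12 0 0 0 0.7;0 0 12 0 0 0 0.7;0 0 5 0 0 0 0.7;0 0 0 0 0 0 0.7")

```text
time: 9.45
tool_pos: [0.5358, -0.0797, 0.029]
ee_rot: [3.139, -0.001, 0.699]
wrist_force: [0.5, -1.0, -0.1]
width: 0.066
```

```bash
python3 -c "
from h import *
delta([.5365,-.0795,.029],40)"
```

```text
t 9.45 pos [ 0.5358 -0.0797  0.029 ] rpy [ 1.798e+02 -1.000e-01  4.010e+01] j [-0.25  0.14  1.61 -0.    1.39  0.62] F [ 0.5 -1.  -0.1] M [-0.06  0.1   0.05] w 0.066
shift mm [ 0.7  0.3 -0. ] turn deg [ 0.2 -0.1  0.1]
```

No contact at reported z 0.029, which confirms the offset. Close.

arm_command(commands="0 0 0 0 0 0 0;0 0 0 0 0 0 0;0 0 0 0 0 0 0;0 0 0 0 0 0 0;0 0 0 0 0 0 0;0 0 0 0 0 0 0;0 0 0 0 0 0 0;0 0 0 0 0 0 0")

```text
time: 10.45
tool_pos: [0.5368, -0.08, 0.0302]
ee_rot: [3.137, -0.003, 0.699]
wrist_force: [1.4, -0.3, -1.2]
width: 0.0159
```

```bash
python3 -c "
from h import *
delta([.5365,-.0795,.029],79.6)"
```

```text
t 10.45 pos [ 0.5368 -0.08    0.0302] rpy [179.7  -0.2  40.1] j [-0.25  0.14  1.61 -0.    1.39  0.62] F [ 1.4 -0.3 -1.2] M [0.05 0.14 0.04] w 0.0159
shift mm [ 0.1 -0.6  1.2] turn deg [  0.3  -0.1 -39.5]
```

Width is 15.9 mm, so the bar is gripped. Turn back towards home.

arm_command(commands="0 0 0 0 0 -5 0;0 0 0 0 0 -5 0;0 0 0 0 0 -5 0;0 0 0 0 0 -5 0;0 0 0 0 0 -5 0;0 0 0 0 0 -5 0;0 0 0 0 0 0 0")

```text
time: 11.32
tool_pos: [0.5368, -0.08, 0.0302]
ee_rot: [3.136, -0.002, 1.23]
wrist_force: [0.2, -0.5, -0.3]
width: 0.0154
```

```bash
python3 -c "
from h import *
delta([.5365,-.0795,.029],79.6)"
```

```text
t 11.32 pos [ 0.5368 -0.08    0.0302] rpy [ 1.797e+02 -1.000e-01  7.050e+01] j [-0.25  0.14  1.61  0.    1.39  0.09] F [ 0.2 -0.5 -0.3] M [-0.02  0.13 -0.4 ] w 0.0154
shift mm [ 0.4 -0.4  1.2] turn deg [ 0.3 -0.1 -9.1]
```

arm_command(commands="0 0 0 0 0 -5 0;0 0 0 0 0 -4 0;0 0 0 0 0 0 0;0 0 0 0 0 0 0")

```text
time: 11.82
tool_pos: [0.5369, -0.0801, 0.0302]
ee_rot: [3.136, -0.001, 1.387]
wrist_force: [0.5, -0.5, -0.2]
width: 0.0157
```

```bash
python3 - <<'E'
from h import *
delta([.5365,-.0795,.029],79.6)
s=snapshot("wrist"); cv2.imwrite("pics/w5.png",s["img"][60:420,100:540])
A=np.array([.5368,-.0797])
for q,z in(("lug",.035),("home_pin",.048)):
    for r in models.tip_of(q,s)[:3]:
        uv=np.array(r["centre"])*[640,480]; p=atz(s,uv,z); d=p[:2]-A; print(q,round(r["conf"],2),uv.round(),p.round(4),"r",np.hypot(*d).round(4),"ang",np.degrees(np.arctan2(d[1],d[0])).round(1))
E
```

```text
t 11.82 pos [ 0.5369 -0.0801  0.0302] rpy [179.7  -0.   79.4] j [-0.25  0.14  1.61  0.    1.39 -0.07] F [ 0.5 -0.5 -0.2] M [-0.09  0.13  0.1 ] w 0.0157
shift mm [ 0.6 -0.5  1.2] turn deg [ 0.3 -0.  -0.2]
lug 0.94 [316. 121.] [ 0.5497 -0.0044  0.035 ] r 0.0764 ang 80.3
home_pin 0.71 [296. 133.] [ 0.5406 -0.0075  0.048 ] r 0.0723 ang 87.0
home_pin 0.43 [320. 304.] [ 0.5361 -0.0883  0.048 ] r 0.0086 ang -94.6
```

View pics/w5.png

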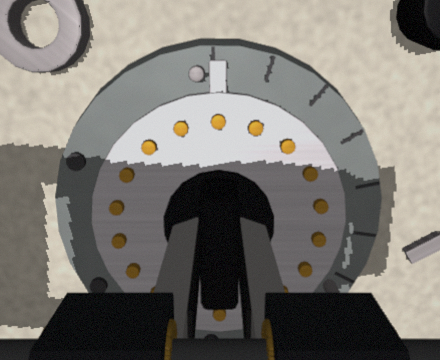

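The lug (crop 218,75) is against the home pin (197,74), with six ticks left clockwise. A small push against the stop makes sure.

arm_command(commands="0 0 0 0 0 -3 0;0 0 0 0 0 -2 0;0 0 0 0 0 0 0")

```text
time: 12.35
tool_pos: [0.5369, -0.0802, 0.0302]
ee_rot: [3.136, -0.001, 1.472]
wrist_force: [0.6, -0.3, 0.7]
width: 0.0159
```

```bash
python3 -c "
from h import *
delta([.5365,-.0795,.029],79.6)"
```

```text
t 12.35 pos [ 0.5369 -0.0802  0.0302] rpy [179.7  -0.   84.3] j [-0.25  0.14  1.61  0.    1.39 -0.16] F [ 0.6 -0.3  0.7] M [ 0.01  0.03 -0.63] w 0.0159
shift mm [ 0.7 -0.5  1.2] turn deg [ 0.3 -0.1  4.7]
```

Torque −0.63 N m shows the hard stop was reached. Now go clockwise about 64.5° to a yaw of about 20°.

arm_command(commands="0 0 0 0 0 5 0;0 0 0 0 0 6 0;0 0 0 0 0 6 0;0 0 0 0 0 6 0;0 0 0 0 0 6 0;0 0 0 0 0 6 0;0 0 0 0 0 6 0;0 0 0 0 0 6 0;0 0 0 0 0 6 0;0 0 0 0 0 6 0;0 0 0 0 0 0 0")

```text
time: 13.72
tool_pos: [0.5368, -0.08, 0.0302]
ee_rot: [3.136, -0.003, 0.426]
wrist_force: [1.4, -1.1, 0.0]
width: 0.0159
```

```bash
python3 -c "
from h import *
delta([.5365,-.0795,.029],20)"
```

```text
t 13.72 pos [ 0.5368 -0.08    0.0302] rpy [179.7  -0.2  24.4] j [-0.25  0.14  1.61 -0.    1.39  0.89] F [ 1.4 -1.1  0. ] M [ 0.03  0.19 -0.18] w 0.0159
shift mm [-0.1 -0.6  1.2] turn deg [ 0.3 -0.2  4.4]
```

arm_command(commands="0 0 0 0 0 4.5 0;0 0 0 0 0 0 0;0 0 0 0 0 0 0;0 0 0 0 0 0 0")

```text
time: 14.22
tool_pos: [0.5368, -0.08, 0.0302]
ee_rot: [3.136, -0.003, 0.354]
wrist_force: [-0.2, 0.7, -0.3]
width: 0.0161
```

```bash
python3 - <<'E'
from h import *
delta([.5365,-.0795,.029],20)
s=snapshot("wrist"); cv2.imwrite("pics/w6.png",cv2.convertScaleAbs(s["img"][60:420,100:540],alpha=1.5))
A=np.array([.5368,-.0797])
for q,z in(("lug",.035),("home_pin",.048)):
    for r in models.tip_of(q,s)[:3]:
        uv=np.array(r["centre"])*[640,480]; p=atz(s,uv,z); d=p[:2]-A; print(q,round(r["conf"],2),uv.round(),p.round(4),"r",np.hypot(*d).round(4),"ang",np.degrees(np.arctan2(d[1],d[0])).round(1))
E
```

```text
t 14.22 pos [ 0.5368 -0.08    0.0302] rpy [179.7  -0.2  20.3] j [-0.25  0.14  1.61 -0.    1.39  0.97] F [-0.2  0.7 -0.3] M [0.06 0.15 0.04] w 0.0161
shift mm [-0.1 -0.6  1.2] turn deg [ 0.3 -0.2  0.3]
lug 0.79 [315. 119.] [ 0.6092 -0.0514  0.035 ] r 0.0777 ang 21.4
home_pin 0.97 [176. 230.] [ 0.5413 -0.0086  0.048 ] r 0.0712 ang 86.4
```

View pics/w6.png

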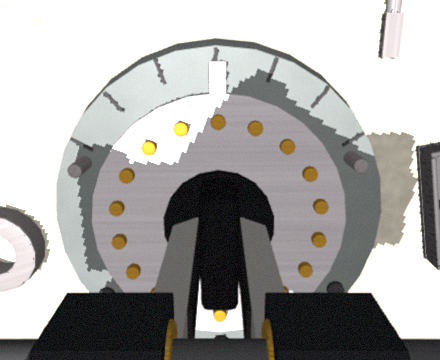

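The lug (crop 218,75) is on the fourth tick, with three ticks on each side and the two pins symmetric about it. That is stop 3, with torque near 0 and grip width 16.1 mm. Hand in.

```bash
python3 -c "
from h import *
delta([.5365,-.0795,.029],20); print(robot.close_job())"
```

```text
t 14.38 pos [ 0.5368 -0.0801  0.0302] rpy [179.7  -0.2  20.2] j [-0.25  0.14  1.61 -0.    1.39  0.97] F [ 0.5 -0.2  0.2] M [0.05 0.15 0.03] w 0.0159
shift mm [-0.1 -0.6  1.2] turn deg [ 0.3 -0.2  0.2]
the job is handed in; nothing more can be done
None
```

I turned the 176 mm indexer from the second stop back to the home pin, then clockwise to the third stop. I handed the job in at 14.4 s with the bar knob still gripped; no verdict was reported.

**Last checks**
- **Home pin:** the picture showed the lug against the pin, and pushing further met 0.63 N m, so the hard stop was reached.
- **Third stop:** the lug stands on the middle tick, three ticks either side. Its measured angle changed by about 59° from home, against 60° expected.
- **Grip:** finger opening is 15.9 mm on the 16 mm bar, with torque about the knob's axis near zero.
- **Bystanders:** I saw no contact with any of them, but I did not measure their positions again at the end.

**What disagreed:** the first grip closed on nothing. In the wrist, side and scene pictures the fingertips sat about 25 mm higher than the reported tool position. I opened, went lower by that amount and gripped the bar on the second try. Counting that offset, the grasp point is about 6 mm from `knob_grip`; by the reported position alone it would be about 19 mm, and both are within the 30 mm allowed.

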